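# Wind the chart recorder

## Task

The spring of the chart recorder (the unit with the paper drum) has run down: wind its winged key clockwise, seen from above, until it is fully wound, with its pointer right round close to or against the stop pin on the drum side. Do it as one winds a clock, in two or more partial turns of up to about a quarter turn each, letting go of the key between turns. Do not turn the round fluted knob on the control box beside it.

Things in the scene. Friction and masses are not known exactly. Their poses are not given: they have to be found in the camera images.
- key (a joint): angle (rad) of the recorder's winding key about its vertical axis: 0 run down, growing clockwise seen from above, hard stop at 2.6 (fully wound). Starts between 0 and 0.35. Turning it takes 0.06 Nm plus 0.016 Nm per rad of winding; its pawl brake holds it wherever it is let go, it does not spring back. The pointer aims 1.3 rad minus this value, anticlockwise from the recorder's +x.
- key_grip (a point): centre of the flat upright wing of the steel key, on its vertical axis, 97 mm above the worktop: grip here. Wing: 50 mm long (x axis of this point), 9 mm thick (y; the fingers close across it), 24 mm high (z up; 12 mm above and below this point). Under it a 12 mm stem, a 28 mm collar and a 4 mm wide pointer reaching 33 mm from the axis along +x, its top 26 mm below this point.
- dial_mark (a point): outer end of the black line on top of the round fluted steel knob (44 mm wide, its top 29 mm above the box; the knob's axis lies 18 mm from this point along its -x) on the aluminium control box (96 x 96 x 60 mm) fixed beside the recorder. A bystander: it turns easily, leave it as it is set.
- recorder: chart recorder, fixed; origin under the centre of its 92 x 190 x 12 mm base plate (x, y, z). Aluminium motor case, 86 x 90 mm, flat top at z = 65, carries the key, axis at (0, 48). Paper drum, 72 mm wide, 64 mm high, axis at (0, -52). On the case, ticks lengthen towards full; at their end a 9 mm high, 5 mm thick stop pin, 31 mm from the key axis. Stands left or right of the control box.

How it is judged:
By the outcome, as a careful person would: the job done as asked, in the order asked, and still so for the second after the job is handed in, with the robot touching nothing.
It also fails if it takes over 51 s, if anything falls off the work surface, if the arm or the gripper's body presses on something with over 40 N, if the wrist force passes 120 N, or if a joint passes its speed limit or range.

## Robot

A 6-joint arm with a two-finger parallel gripper is mounted at the origin on a cart in front of the work surface, level with it; the furniture and walls round the work are solid. World frame = base frame: x ahead of the robot, y to its left, z up, the work surface at z = 0. Lengths are in m, angles in degrees, forces in N, time in s.
With the tool pointing down it reaches from about 0.4 to 0.825 m from the base axis. Payload 7 kg.
Tool frame: the origin (TCP) lies on the centre line of the jaws, within the pads' length; the fingertips stand 11 mm ahead of it and the grasp point (between the pads) lies 8 mm behind it; z points along the fingers, y is the line along which they close (so a half turn about z gives the same grasp; the last joint's range is limited). The gripper opens to 88 mm and grips with 3 to 60 N. Pads are 19 mm wide; open, the fingers measure 130 mm over their backs; the gripper's body (78 mm by 193 mm) begins 47 mm behind the grasp point.
Start: joints at [81.48, 20.546, 0.682, 0, -70.136, -16.507], TCP at [0.286, 0.612, 0.238] pointing down, gripper open.
Joint ranges: [-176.03, 176.03], [-82.01, 121.73], [-58.28, 71.71], [-173.87, 95.51], [-174.79, -0.11], [-173.66, 173.66]. Speed limits (degrees/s): [136.94, 136.94, 172.46, 180, 180, 180].

## Interface

Orientations are given as [roll, pitch, yaw] about the fixed x, y, z axes, in that order (R = Rz(yaw) Ry(pitch) Rx(roll)).
In Python, from plant import r, capture, camera_model, job gives the robot as it stands.
- The arm moves only by the tool drive_tool, never from a script. Its argument "increments" is a list that holds one entry, the list of rows, each a list of 5 numbers: the gripper's target within -1 to 1 (fully open at 1, half-way at 0, shut at -1), then the shift along the tool's x, y, z scaled (see below), then the turn about the tool's z scaled (see below). In form: [[[gripper, tx, ty, tz, roll], ...]]. A call has 1 to 5 rows; each row is the pose to reach, as a shift and turn from the pose commanded when the call began, along the tool's axes at that moment, turning the shorter way round; what a row does not reach only later rows make up. The controller multiplies each number of a shift by 120 mm and each number of a turn by 360 degrees. A row lasts 1/8 s, in which the tool goes at most 62.5 mm and 10.7 degrees, less where a joint would pass 70% of its speed; a pose out of reach is approached as far as the arm can. A call with a number of a shift or a turn outside -1 to 1 is refused whole. A call with a gripper value outside its range is refused whole. The fingers move at their own pace and stop on an object; "squeeze" is the grip in N (left out, the last holds). Time passes only in rows, so rows that repeat a pose let the fingers close. It gives the time, the measured TCP pose, the force, the opening and the grip force at its end, in the units of the state.
- r.get_state(): the state, without advancing time (a new reading comes with each control period).
- capture(name): name is "side" or "top" or "wrist"; returns the picture (400x640x3 uint8, red, green, blue); there is no depth.
- camera_model(name): a dict with "camera_matrix" (3x3 intrinsics, pixels), "k1" (the pictures are not rectified: a ray, as slopes to the right and down, at radius r is drawn at 1 + k1 r^2 times it, then the intrinsics apply), "rvec" (rotation vector, rad) and "tvec" (3), from world to camera coordinates, as OpenCV has them. Camera axes: x right, y down, z forward; pixel columns grow to the right and rows downward; lengths in m; the calibration is good to about 2 mm. A picture is of the moment at which its call begins: read the wrist's pose just before it. camera_model takes no time and is no camera call; for the wrist camera it gives the pose at the moment of the call.
- job.close_job(): hands the job in; it is judged then, once.
The state is a dict: "time_s": time; "joints": joint angles; "qd": joint speeds; "joint_torque": joint torques, N m; "tcp_pos": TCP position; "eef_rot": TCP orientation; "contact_force": force on the tool from outside, world axes, zero at the start; "moment": the same for the moment, N m; "gripper_width": finger opening in m; "gripper_force": force on a finger pad.
Only numpy, scipy, OpenCV 4.12 (cv2) and the standard library are available. Lean on these libraries where they do the work, as an engineer would, in place of code of your own. Each camera call takes 0.05 s, during which the arm holds its last target. There are 200 camera calls.

## Working session

There is one attempt and no reset: what is moved stays moved. The work goes in short steps, Python scripts to look and compute and a tool call to move; the robot and the scene stay as the last step left them, time stands still between calls to the robot, and variables do not carry over. Pictures are saved under pics/ and viewed, at most 10 in all, crops included, and the job is handed in when it is done.

Besides the shell and the picture viewer there is one more tool, called after "Request:" by a JSON object that holds its "op" and its "data", one argument or row to a line. drive_tool: Moves the arm, as the interface text tells. Its arguments: {"type":"object","properties":{"increments":{"type":"array"},"squeeze":{"type":"number"}},"required":["increments"]}

```bash
mkdir -p pics
python3 - <<'E'
from plant import r,capture,camera_model
import cv2,numpy as np
s=r.get_state();print(s)
ims=[]
for n in("top","side"):
    i=capture(n);cv2.imwrite(f'pics/{n}0.png',i[...,::-1]);m=camera_model(n)
    print(n,m)
E
```

```text
{'time_s': 0.0, 'joints': array([ 8.14823619e+01,  2.05920257e+01,  6.32855899e-01, -2.19761577e-02,
       -7.01334403e+01, -1.65071179e+01]), 'qd': array([ 0.03967144, -0.00689541,  0.03369083,  0.0154805 , -0.05909501,
       -0.01280985]), 'joint_torque': array([-3.23967433e-04, -5.82719386e+01,  2.93048698e+01,  6.99651048e+00,
        6.95231327e-03, -1.63349623e-04]), 'tcp_pos': array([0.28534257, 0.61120376, 0.23660318]), 'eef_rot': array([ 1.79905336e+02, -6.50928367e-03, -2.50322355e+01]), 'contact_force': array([0.02062297, 0.70142161, 0.33696969]), 'moment': array([ 0.0453224 , -0.00972478,  0.0362603 ]), 'gripper_force': 0.0, 'gripper_width': 0.0877930473152452}
top {'camera_matrix': array([[375.40117572,   0.        , 322.52646559],
       [  0.        , 375.40117572, 202.20064009],
       [  0.        ,   0.        ,   1.        ]]), 'k1': -0.03621138522345651, 'rvec': array([ 2.16994241, -2.17645451,  0.05767605]), 'tvec': array([0.02178748, 0.49903424, 0.89657797])}
side {'camera_matrix': array([[409.3558736 ,   0.        , 320.00062243],
       [  0.        , 409.3558736 , 199.7623199 ],
       [  0.        ,   0.        ,   1.        ]]), 'k1': -0.026038245464695096, 'rvec': array([ 0.52560117, -2.7135437 ,  1.15932221]), 'tvec': array([0.46212271, 0.16607933, 0.7873599 ])}
```

View pics/top0.png

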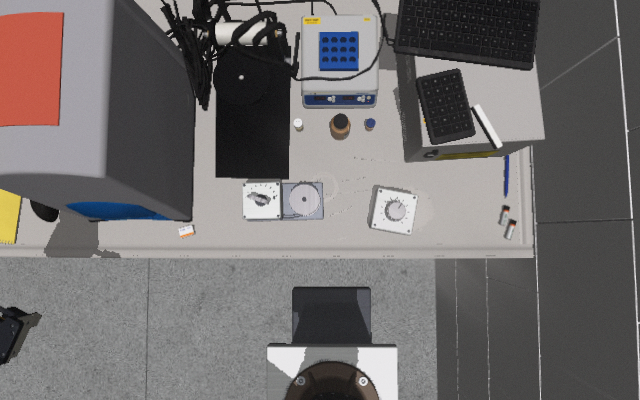

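View pics/side0.png

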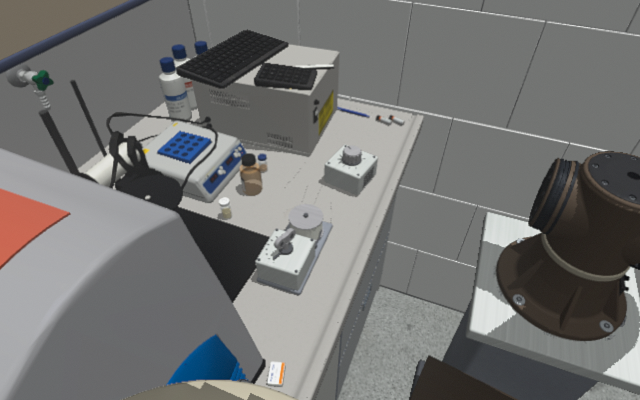

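The top view shows the recorder's key at about (261,199) on the case and the drum at (303,199). The control box with its knob is at (396,210). The side view has the key at (285,243) and the drum at (306,218).

```bash
cat > h.py <<'E'
import numpy as np,cv2
from plant import r,capture,camera_model
def ray(m,p):
    K=m['camera_matrix'];q=cv2.undistortPoints(np.array([[p]],float),K,np.array([m['k1'],0,0,0]))[0,0]
    R=cv2.Rodrigues(m['rvec'])[0];return -R.T@m['tvec'],R.T@np.array([*q,1])
def plane(m,p,z):
    c,d=ray(m,p);return c+d*(z-c[2])/d[2]
def proj(m,P):
    return cv2.projectPoints(np.array(P,float).reshape(-1,3),m['rvec'],m['tvec'],m['camera_matrix'],np.array([m['k1'],0,0,0]))[0][:,0]
E
python3 - <<'E'
from h import *
m=camera_model('top')
print('key',plane(m,(261,199),.097),'drum',plane(m,(303.5,199.5),.076))
i=cv2.imread('pics/top0.png');a=cv2.resize(i[170:230,230:335],None,fx=7,fy=7,interpolation=2)
cv2.imwrite('pics/c0.png',a)
E
```

```text
key [0.50098155 0.15652156 0.097     ] drum [0.50119728 0.0626325  0.076     ]
```

View pics/c0.png

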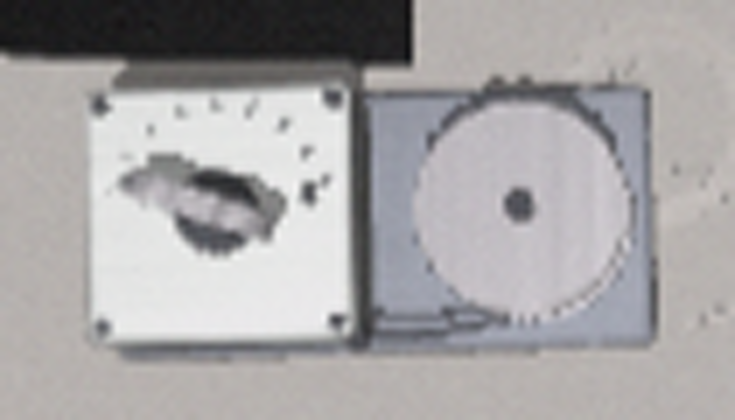

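Run:
```python
from h import *
t=camera_model('top');s=camera_model('side')
np.set_printoptions(precision=3,suppress=True)
print('axis',plane(t,(261.1,200.3),.065),'wing',plane(t,(259,198.6),.109),'drum',plane(t,(304.2,199.3),.076))
a=plane(t,(230+120/7,170+178/7),.105);b=plane(t,(230+285/7,170+215/7),.105);print('wing',a,b,np.linalg.norm(a-b),np.degrees(np.arctan2(*(a-b)[[1,0]])))
print('stop',plane(t,(230+310/7,170+190/7),.07))
for z in(0,.03,.06,.1,.15,.2,.3,.4):
    print(z,'blk',plane(t,(290,177),z),proj(s,plane(t,(290,177),z)),'grey bottom',plane(t,(193,220),z),proj(s,plane(t,(193,220),z)),'grey R',plane(t,(180,30),z)[:2])
print('tcp',proj(t,[.286,.612,.238]),proj(s,[.286,.612,.238]), 'side cam',ray(s,(0,0))[0],'top',ray(t,(0,0))[0])
```

```text
axis [0.501 0.162 0.065] wing [0.501 0.159 0.109] drum [0.502 0.061 0.076]
wing [0.508 0.186 0.105] [0.496 0.133 0.105] 0.05412223837827156 77.19136821741291
stop [0.507 0.131 0.07 ]
0 blk [0.564 0.102 0.   ] [[273.083 239.681]] grey bottom [0.457 0.346 0.   ] [[265.399 361.816]] grey R [0.957 0.395]
0.03 blk [0.56  0.099 0.03 ] [[274.558 229.702]] grey bottom [0.456 0.335 0.03 ] [[267.349 347.666]] grey R [0.94  0.383]
0.06 blk [0.556 0.096 0.06 ] [[276.107 219.244]] grey bottom [0.455 0.324 0.06 ] [[269.387 332.895]] grey R [0.923 0.37 ]
0.1 blk [0.55  0.091 0.1  ] [[278.292 204.498]] grey bottom [0.454 0.309 0.1  ] [[272.25  312.168]] grey R [0.9   0.353]
0.15 blk [0.543 0.086 0.15 ] [[281.238 184.648]] grey bottom [0.453 0.29  0.15 ] [[276.084 284.46 ]] grey R [0.872 0.332]
0.2 blk [0.536 0.08  0.2  ] [[284.452 163.034]] grey bottom [0.451 0.272 0.2  ] [[280.232 254.55 ]] grey R [0.844 0.311]
0.3 blk [0.521 0.07  0.3  ] [[291.836 113.532]] grey bottom [0.449 0.235 0.3  ] [[289.618 187.118]] grey R [0.788 0.268]
0.4 blk [0.507 0.059 0.4  ] [[300.824  53.564]] grey bottom [0.446 0.198 0.4  ] [[300.757 107.511]] grey R [0.731 0.226]
tcp [[  9.601 306.438]] [[279.118 630.454]] side cam [0.263 0.594 0.663] top [0.431 0.001 0.931]
```

The black plate lies flat on the bench. The tall grey housing's near corner is at about (0.457, 0.346), so I'll go round in front of it.

Request:
{"op": "drive_tool", "data": {
  "increments": [
    [[1,0.29,0.42,0,0],[1,0.57,0.84,0,0]]
  ]
}}

```text
time_s: 0.35
tcp_pos: [0.3048, 0.4898, 0.2363]
eef_rot: [179.9, -0.0, -25.0]
contact_force: [-0.1, -0.4, 0.1]
gripper_width: 0.0877
gripper_force: 0.0
```

Request:
{"op": "drive_tool", "data": {
  "increments": [
    [[1,0.29,0.42,0,0],[1,0.57,0.84,0,0]]
  ]
}}

```text
time_s: 0.6
tcp_pos: [0.3242, 0.3689, 0.2372]
eef_rot: [180.0, -0.0, -25.0]
contact_force: [1.7, 0.7, 0.8]
gripper_width: 0.0876
gripper_force: 0.0
```

Request:
{"op": "drive_tool", "data": {
  "increments": [
    [[1,0.29,0.42,0,0],[1,0.57,0.84,0,0],[1,0.57,0.84,0,0]]
  ]
}}

```text
time_s: 0.98
tcp_pos: [0.3433, 0.2473, 0.2377]
eef_rot: [-180.0, 0.0, -25.2]
contact_force: [1.1, -0.4, 0.4]
gripper_width: 0.0875
gripper_force: 0.0
```

Request:
{"op": "drive_tool", "data": {
  "increments": [
    [[1,0.37,0.02,0,-0.03],[1,0.75,0.05,0,-0.06]]
  ]
}}

```text
time_s: 1.23
tcp_pos: [0.419, 0.2103, 0.238]
eef_rot: [-179.9, -0.0, -5.2]
contact_force: [0.8, 1.0, 0.7]
gripper_width: 0.0874
gripper_force: 0.0
```

Run:
```python
from h import *
s=r.get_state();print(s['joints'],s['tcp_pos'],s['eef_rot'])
m=camera_model('wrist');i=capture('wrist');cv2.imwrite('pics/w0.png',i[...,::-1]);print(proj(m,[[.501,.161,.097],[.501,.161,.065]]))
```

```text
[ 5.08069888e+01  6.59647481e-01 -2.42629007e+01 -2.18628475e-03
 -6.50135259e+01  3.40359202e+01] [0.41895652 0.21032714 0.23795505] [-1.79945916e+02 -3.41371045e-02 -5.15802943e+00]
[[375.31259757  94.88562704]
 [370.14313791  96.88847667]]
```

Request:
{"op": "drive_tool", "data": {
  "increments": [
    [[1,0.3,0.15,0,-0.028],[1,0.6,0.3,0,-0.056],[1,0.72,0.35,0,-0.084],[1,0.72,0.35,0,-0.112],[1,0.72,0.35,0,-0.14]]
  ]
}}

```text
time_s: 1.9
tcp_pos: [0.5003, 0.1601, 0.237]
eef_rot: [-180.0, 0.1, 45.1]
contact_force: [0.0, -0.0, -0.2]
gripper_width: 0.0878
gripper_force: 0.0
```

Request:
{"op": "drive_tool", "data": {
  "increments": [
    [[1,0,0,0,-0.028],[1,0,0,0,-0.056],[1,0,0,0,-0.08],[1,0,0,0,-0.08],[1,0,0,0,-0.08]]
  ]
}}

```text
time_s: 2.52
tcp_pos: [0.5001, 0.1602, 0.2374]
eef_rot: [-180.0, 0.0, 73.4]
contact_force: [-1.0, 0.6, -0.7]
gripper_width: 0.0877
gripper_force: 0.0
```

Run:
```python
from h import *
s=r.get_state();print(s['joints'],s['tcp_pos'],s['eef_rot'])
m=camera_model('wrist');i=capture('wrist');cv2.imwrite('pics/w1.png',i[...,::-1]);print(proj(m,[[.501,.161,.097],[.501,.161,.065]]))
```

```text
[ 3.91872866e+01  6.39896817e+00 -1.80909278e+01 -2.58580041e-03
 -6.55285219e+01  1.24254031e+02] [0.50005708 0.16021451 0.23742574] [-1.79987688e+02  1.38988074e-02  7.34402475e+01]
[[323.83989505 194.86211221]
 [323.86051651 187.21174769]]
```

View pics/w1.png

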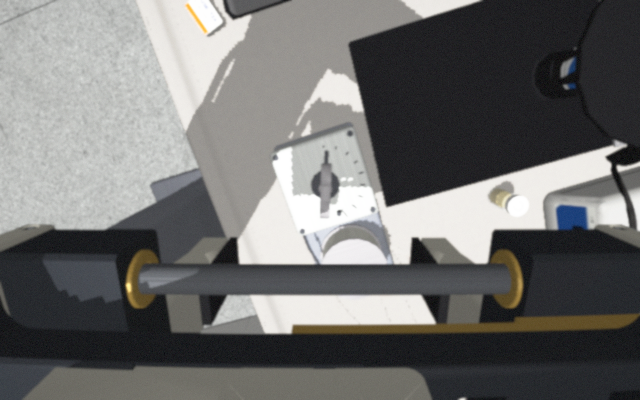

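The wrist view shows the wing nearly in line with the tool's x axis, spanning about (326,160) to (324,218). The pointer is at its upper end and the drum is below. I'll zoom in to measure it.

Run:
```python
import cv2
i=cv2.imread('pics/w1.png');cv2.imwrite('pics/c1.png',cv2.resize(i[115:240,265:390],None,fx=4.8,fy=4.8,interpolation=2))
```

```text
(no output)
```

View pics/c1.png

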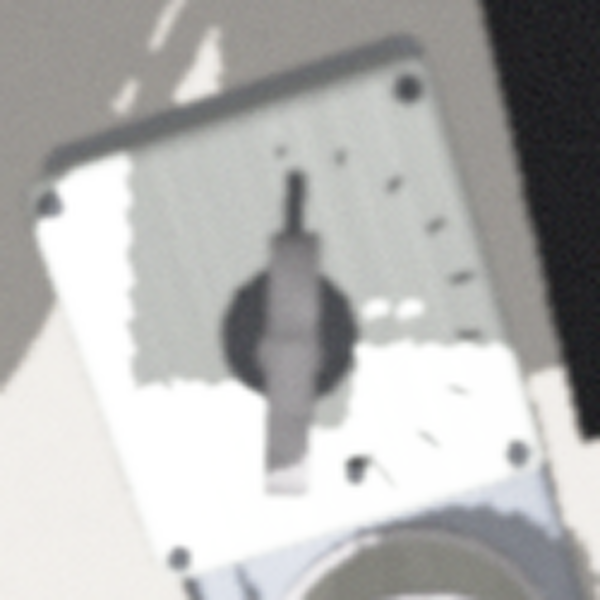

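The crop shows the wing top running from (294,237) to (287,492), the pointer tip at (296,172), the collar centre at (290,333) and the stop pin at (357,468).

Run:
```python
from h import *
m=camera_model('wrist');np.set_printoptions(precision=4,suppress=True)
f=lambda x,y,z:plane(m,(265+x/4.8,115+y/4.8),z)
a=f(294,237,.109);b=f(287,492,.109);d=a-b
print('wing',(a+b)/2,np.linalg.norm(d),np.degrees(np.arctan2(d[1],d[0])))
c=f(290,333,.075);p=f(296,172,.07);d=p-c;print('collar',c,'ptr',np.linalg.norm(d),np.degrees(np.arctan2(d[1],d[0])))
k=[f(*q,.065) for q in((408,88),(48,203),(180,558),(518,453))];print('case',np.mean(k,0));e=(k[0]-k[3])+(k[1]-k[2]);print('rec yaw',np.degrees(np.arctan2(e[1],e[0]))-90)
q=f(357,462,.074)-c;print('pin',np.linalg.norm(q),np.degrees(np.arctan2(q[1],q[0])))
```

```text
wing [0.504  0.1661 0.109 ] 0.04603191398385397 72.07436148150144
collar [0.5038 0.1652 0.075 ] ptr 0.03139371788546978 71.40324270866195
case [0.5031 0.1637 0.065 ]
rec yaw 1.8571923951938771
pin 0.02996694528161586 -79.58571443795151
```

Request:
{"op": "drive_tool", "data": {
  "increments": [
    [[0,0.04,0.014,0.4,0.004],[0,0.04,0.014,0.8,0.004],[0,0.04,0.014,0.8,0.004]]
  ]
}}

```text
time_s: 2.95
tcp_pos: [0.501, 0.1627, 0.1387]
eef_rot: [-179.8, 0.3, 72.1]
contact_force: [1.4, 0.5, 0.0]
gripper_width: 0.0632
gripper_force: 0.0
```

Run:
```python
from h import *
s=r.get_state();print(s['tcp_pos'],s['eef_rot'],s['contact_force'])
m=camera_model('wrist');i=capture('wrist');cv2.imwrite('pics/w2.png',i[...,::-1])
print(proj(m,[[.5033,.164,.109],[.5033,.164,.065]]))
```

```text
[0.50096279 0.16267521 0.13874948] [-179.75281149    0.32616836   72.07169467] [1.38474597 0.46088248 0.04826591]
[[325.99185618 238.90632153]
 [325.89731199 215.58770885]]
```

View pics/w2.png

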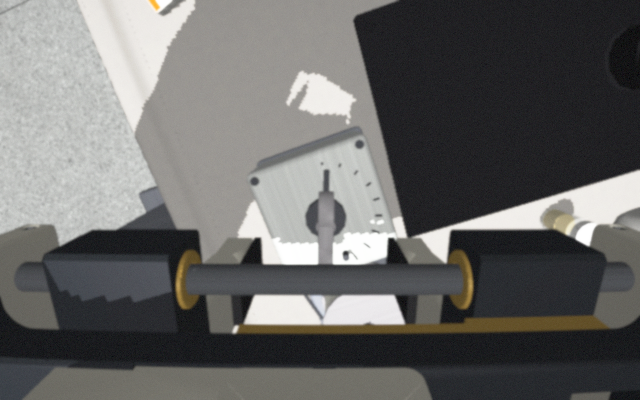

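The collar at (326,216) matches the predicted axis, so I'll descend and grip.

Request:
{"op": "drive_tool", "data": {
  "increments": [
    [[0,0.017,0.012,0.2,0],[0,0.017,0.012,0.4,0],[0,0.017,0.012,0.4,0],[0,0.017,0.012,0.4,0]]
  ]
}}

```text
time_s: 3.5
tcp_pos: [0.5063, 0.1663, 0.0958]
eef_rot: [179.9, -0.1, 72.2]
contact_force: [0.5, 0.0, -0.1]
gripper_width: 0.044
gripper_force: 0.0
```

Request:
{"op": "drive_tool", "data": {
  "increments": [
    [[-1,0,0,0,0],[-1,0,0,0,0],[-1,0,0,0,0],[-1,0,0,0,0],[-1,0,0,0,0]]
  ],
  "squeeze": 30
}}

```text
time_s: 4.12
tcp_pos: [0.5032, 0.166, 0.0936]
eef_rot: [-179.8, 0.0, 72.1]
contact_force: [-9.9, 6.0, 8.1]
gripper_width: 0.0099
gripper_force: 30.0
```

Request:
{"op": "drive_tool", "data": {
  "increments": [
    [[-1,-0.015,-0.02,0,0],[-1,-0.015,-0.02,0,0],[-1,-0.015,-0.02,0,0]]
  ]
}}

```text
time_s: 4.5
tcp_pos: [0.5028, 0.166, 0.0938]
eef_rot: [180.0, -0.1, 72.2]
contact_force: [-0.4, 5.1, -1.9]
gripper_width: 0.0101
gripper_force: 30.0
```

Request:
{"op": "drive_tool", "data": {
  "increments": [
    [[-1,0,0,0,0.014],[-1,0,0,0,0.028],[-1,0,0,0,0.042],[-1,0,0,0,0.056],[-1,0,0,0,0.07]]
  ]
}}

```text
time_s: 5.12
tcp_pos: [0.5037, 0.1656, 0.0938]
eef_rot: [179.9, -0.2, 46.9]
contact_force: [5.5, 1.3, -5.1]
gripper_width: 0.0103
gripper_force: 30.0
```

Request:
{"op": "drive_tool", "data": {
  "increments": [
    [[-1,0,0,0,0.014],[-1,0,0,0,0.028],[-1,0,0,0,0.042],[-1,0,0,0,0.056],[-1,0,0,0,0.07]]
  ]
}}

```text
time_s: 5.75
tcp_pos: [0.5042, 0.1648, 0.0939]
eef_rot: [180.0, -0.2, 21.7]
contact_force: [10.3, -3.7, -6.8]
gripper_width: 0.0094
gripper_force: 30.0
```

Request:
{"op": "drive_tool", "data": {
  "increments": [
    [[-1,0,0,0,0],[-1,0,0,0,0]]
  ]
}}

```text
time_s: 6.0
tcp_pos: [0.5042, 0.1648, 0.0939]
eef_rot: [180.0, -0.2, 21.8]
contact_force: [9.3, -3.7, -6.2]
gripper_width: 0.01
gripper_force: 30.0
```

Request:
{"op": "drive_tool", "data": {
  "increments": [
    [[0,0,0,0,0],[0,0,0,0,0],[0,0,0,0,0],[0,0,0,0,0]]
  ]
}}

```text
time_s: 6.5
tcp_pos: [0.5021, 0.1646, 0.0937]
eef_rot: [-180.0, 0.0, 21.8]
contact_force: [-0.2, 0.2, -0.0]
gripper_width: 0.0418
gripper_force: 0.0
```

Request:
{"op": "drive_tool", "data": {
  "increments": [
    [[-1,0,0,0,0],[-1,0,0,0,0],[-1,0,0,0,0],[-1,0,0,0,0],[-1,0,0,0,0]]
  ]
}}

```text
time_s: 7.12
tcp_pos: [0.5024, 0.164, 0.0937]
eef_rot: [179.9, 0.0, 21.8]
contact_force: [2.2, -4.7, -0.6]
gripper_width: 0.0096
gripper_force: 30.0
```

Request:
{"op": "drive_tool", "data": {
  "increments": [
    [[-1,0,0,0,0.014],[-1,0,0,0,0.028],[-1,0,0,0,0.042],[-1,0,0,0,0.056],[-1,0,0,0,0.07]]
  ]
}}

```text
time_s: 7.75
tcp_pos: [0.5024, 0.1638, 0.0937]
eef_rot: [179.9, -0.0, -3.6]
contact_force: [3.9, -5.1, -0.2]
gripper_width: 0.0095
gripper_force: 30.0
```

Request:
{"op": "drive_tool", "data": {
  "increments": [
    [[-1,0,0,0,0.014],[-1,0,0,0,0.028],[-1,0,0,0,0.042],[-1,0,0,0,0.056],[-1,0,0,0,0.07]]
  ]
}}

```text
time_s: 8.38
tcp_pos: [0.5023, 0.1636, 0.0936]
eef_rot: [179.9, -0.0, -28.8]
contact_force: [2.8, -5.3, -0.1]
gripper_width: 0.0097
gripper_force: 30.0
```

Request:
{"op": "drive_tool", "data": {
  "increments": [
    [[-1,0,0,0,0],[0,0,0,0,0],[0,0,0,0,0],[0,0,0,0,0],[0,0,0,0,0]]
  ]
}}

```text
time_s: 9.0
tcp_pos: [0.5022, 0.1648, 0.0936]
eef_rot: [-180.0, 0.0, -28.6]
contact_force: [-0.5, 0.3, -1.0]
gripper_width: 0.042
gripper_force: 0.0
```

Request:
{"op": "drive_tool", "data": {
  "increments": [
    [[-1,0,0,0,0],[-1,0,0,0,0],[-1,0,0,0,0],[-1,0,0,0,0],[-1,0,0,0,0]]
  ]
}}

```text
time_s: 9.62
tcp_pos: [0.5017, 0.1639, 0.0936]
eef_rot: [179.9, 0.0, -28.6]
contact_force: [-1.4, -2.8, 2.0]
gripper_width: 0.0098
gripper_force: 30.0
```

Request:
{"op": "drive_tool", "data": {
  "increments": [
    [[-1,0,0,0,0.014],[-1,0,0,0,0.028],[-1,0,0,0,0.042],[-1,0,0,0,0.056],[-1,0,0,0,0.07]]
  ]
}}

```text
time_s: 10.25
tcp_pos: [0.5018, 0.164, 0.0936]
eef_rot: [179.9, -0.0, -54.0]
contact_force: [-0.8, -3.1, 1.6]
gripper_width: 0.0099
gripper_force: 30.0
```

Request:
{"op": "drive_tool", "data": {
  "increments": [
    [[-1,0,0,0,0.01],[-1,0,0,0,0.02],[-1,0,0,0,0.03],[-1,0,0,0,0.038],[-1,0,0,0,0.038]]
  ]
}}

```text
time_s: 10.88
tcp_pos: [0.5019, 0.1641, 0.0936]
eef_rot: [180.0, -0.0, -67.5]
contact_force: [-1.1, -4.4, 2.8]
gripper_width: 0.01
gripper_force: 30.0
```

Run:
```python
from h import *
s=r.get_state();print(s['tcp_pos'],s['eef_rot'],s['contact_force'],s['moment'],s['joint_torque'][5],s['joints'])
```

```text
[0.50188785 0.16406917 0.09356529] [ 1.79950396e+02 -2.52039729e-02 -6.74861187e+01] [-1.09294287 -4.37380632  2.75822523] [-1.4215216   0.33733547  0.05874399] -0.46455047093331814 [ 3.94093588e+01  1.50362068e+01 -2.84821298e+01  1.33642117e-02
 -4.65364518e+01 -1.69046861e+01]
```

Request:
{"op": "drive_tool", "data": {
  "increments": [
    [[-1,0,0,0,0.004],[-1,0,0,0,0.008],[-1,0,0,0,0.012],[-1,0,0,0,0.012]]
  ]
}}

```text
time_s: 11.38
tcp_pos: [0.5019, 0.1641, 0.0935]
eef_rot: [180.0, -0.0, -71.9]
contact_force: [-1.6, -5.7, 2.9]
gripper_width: 0.0099
gripper_force: 30.0
```

Run:
```python
from h import *
s=r.get_state();print(s['eef_rot'],s['contact_force'],s['moment'],s['joint_torque'][5])
m=camera_model('wrist');i=capture('wrist');cv2.imwrite('pics/w3.png',i[...,::-1]);print(proj(m,[.5025,.164,.07]))
i=capture('top');cv2.imwrite('pics/t3.png',i[...,::-1])
```

```text
[ 1.79952136e+02 -2.78126780e-02 -7.18720746e+01] [-1.57185352 -5.72568363  2.92427151] [-1.87324504  0.320898    0.09040148] -0.21774679888039827
[[324.58909356 244.84145021]]
```

View pics/w3.png

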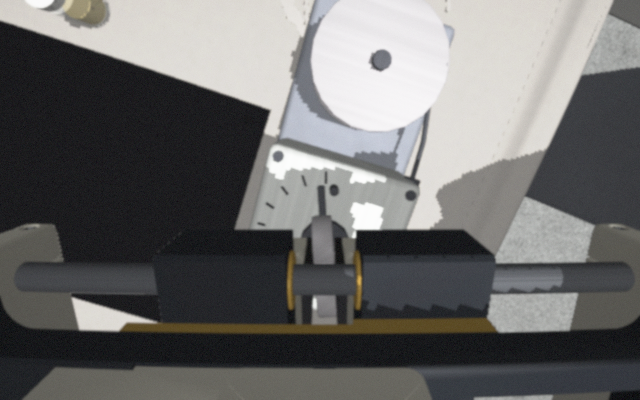

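The pointer tip at (321,187) is about 5° short of contact with the stop pin at (334,190). I'll creep the rest.

Request:
{"op": "drive_tool", "data": {
  "increments": [
    [[-1,0,0,0,0.004],[-1,0,0,0,0.008],[-1,0,0,0,0.011],[-1,0,0,0,0.011]]
  ]
}}

```text
time_s: 11.98
tcp_pos: [0.5019, 0.1641, 0.0936]
eef_rot: [180.0, -0.0, -75.8]
contact_force: [-0.5, -5.1, 2.5]
gripper_width: 0.0099
gripper_force: 30.0
```

Run:
```python
from h import *
s=r.get_state();print(s['eef_rot'],s['contact_force'],s['moment'],s['joint_torque'][5])
```

```text
[ 1.79956871e+02 -3.30540501e-02 -7.58257678e+01] [-0.52961814 -5.12191672  2.52679072] [-1.85335729  0.39469668  0.10931868] -0.1819528453052044
```

Request:
{"op": "drive_tool", "data": {
  "increments": [
    [[-1,0,0,0,0.004],[-1,0,0,0,0.008],[-1,0,0,0,0.008]]
  ]
}}

```text
time_s: 12.35
tcp_pos: [0.5019, 0.1641, 0.0936]
eef_rot: [180.0, -0.0, -78.7]
contact_force: [-1.8, -4.9, 2.4]
gripper_width: 0.0107
gripper_force: 30.7
```

Run:
```python
from h import *
s=r.get_state();print(s['eef_rot'],s['contact_force'],s['moment'],s['joint_torque'][5])
m=camera_model('wrist');i=capture('wrist');cv2.imwrite('pics/w4.png',cv2.resize(i[160:260,250:400,::-1],None,fx=5,fy=5));
```

```text
[ 1.79962257e+02 -3.86121295e-02 -7.86876860e+01] [-1.75690341 -4.88019429  2.3531663 ] [-1.89244274  0.34705217  0.23177083] -0.46356705017387867
```

View pics/w4.png

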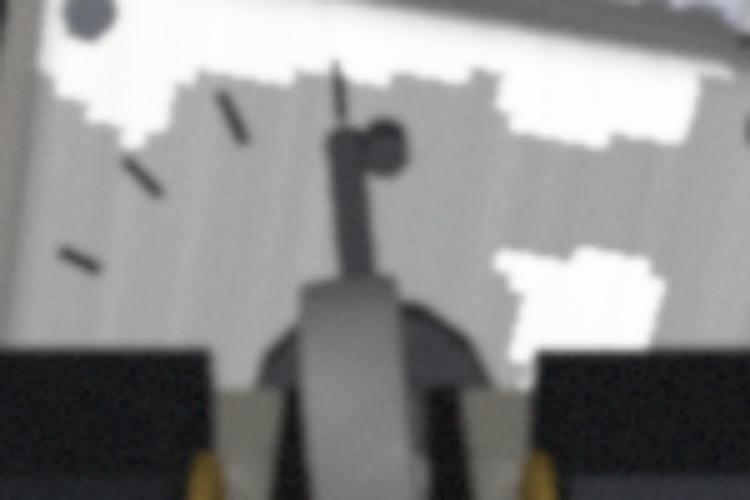

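The pointer (340,135) now sits against the pin (385,147), and the moment has risen. I'll let go and lift clear.

Request:
{"op": "drive_tool", "data": {
  "increments": [
    [[0,0,0,0,0],[0,0,0,0,0],[0,0,0,0,0],[0,0,0,0,0]]
  ]
}}

```text
time_s: 12.9
tcp_pos: [0.5023, 0.1649, 0.0937]
eef_rot: [-180.0, 0.0, -78.7]
contact_force: [-0.1, 0.4, 0.3]
gripper_width: 0.0417
gripper_force: 0.0
```

Request:
{"op": "drive_tool", "data": {
  "increments": [
    [[0,0,0,-0.25,0],[0,0,0,-0.6,0],[0,0,0,-0.9,0],[0,0,0,-0.9,0],[0,0,0,-0.9,0]]
  ]
}}

```text
time_s: 13.52
tcp_pos: [0.5019, 0.1645, 0.2013]
eef_rot: [180.0, 0.0, -78.7]
contact_force: [-0.0, 0.0, 0.2]
gripper_width: 0.0438
gripper_force: 0.0
```

Run:
```python
from h import *
s=r.get_state();print(s['tcp_pos'],s['contact_force'])
m=camera_model('wrist');x,y=proj(m,[.5025,.164,.07])[0].astype(int);i=capture('wrist');cv2.imwrite('pics/w5.png',cv2.resize(i[max(y-60,0):y+40,x-75:x+75,::-1],None,fx=5,fy=5));
```

```text
[0.50185222 0.16453033 0.20126318] [-0.01893255  0.00481848  0.2075989 ]
```

View pics/w5.png

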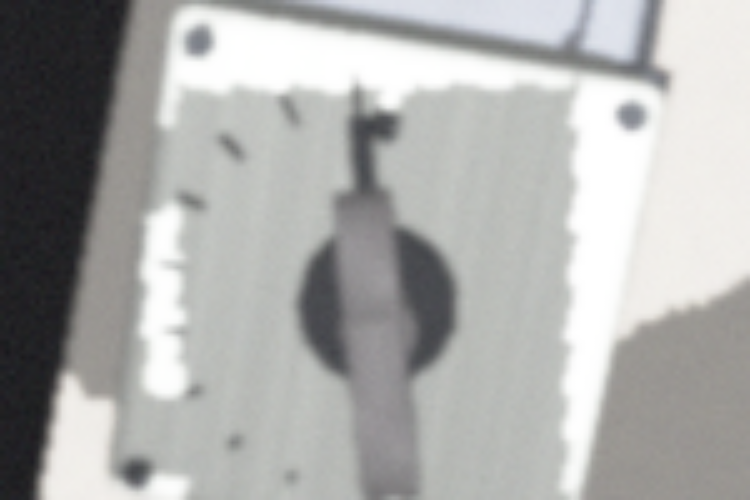

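The pointer (360,130) still rests against the stop pin (383,125), and the gripper is clear.

```bash
python3 -c "
from plant import job
print(job.close_job())"
```

```text
the job is handed in; nothing more can be done
None
```

I wound the key clockwise to its stop in three partial turns of about 50° each, letting go between them; the last picture shows the pointer against the stop pin, the gripper was clear, the fluted knob was left alone, and the job was handed in at about 14 s.

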